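# Clip the battery pack into its charging cradle

### The arm

A 7-joint arm with a two-finger parallel gripper is mounted at the origin on a cart in front of the work surface, level with it; the furniture and walls round the work are solid. World frame = base frame: x ahead of the robot, y to its left, z up, the work surface at z = 0. Lengths are in m, angles in rad, forces in N, time in s.
With the tool pointing down it reaches from about 0.425 to 0.825 m from the base axis. Payload 3.6 kg.
Tool frame: the origin (TCP) lies where the fingers leave the gripper's body, on its centre line; the fingertips stand 84 mm ahead of it and the grasp point (between the pads) lies 65 mm ahead of it (env.nose_length is the distance from the TCP to the fingertips, in m); z points along the fingers, y is the line along which they close (so a half turn about z gives the same grasp; the last joint's range is limited). The gripper opens to 93 mm and grips with 3 to 60 N. Pads are 15 mm wide; open, the fingers measure 128 mm over their backs; the gripper's body (75 mm by 188 mm) begins 65 mm behind the grasp point.
Start: joints at [1.302, 0.615, -0.013, 1.423, 0.008, 1.103, -0.04], TCP at [0.156, -0.631, 0.303] pointing down, gripper open.
Joint ranges: [-3.12, 3.12], [-0.3, 2.06], [-1.34, 1.32], [0.26, 2.42], [-1.36, 4.5], [0.01, 1.98], [-2.84, 2.84]. Speed limits (rad/s): [2.79, 2.79, 3.14, 3.14, 3.14, 3.14, 3.14].

### API

Orientations are given as [roll, pitch, yaw] about the fixed x, y, z axes, in that order (R = Rz(yaw) Ry(pitch) Rx(roll)).
In Python, from cell import status, cams, order, env gives the robot as it stands.
- The arm moves only by the tool servo_tool, never from a script. Its argument "steps" is a list of rows, each a list of 7 numbers: the shift along the tool's x, y, z scaled (see below), then the turn, a rotation vector about the tool's x, y, z scaled (see below), then the closure in counts, from 0 (fully open) to 255 (shut). In form: [[tx, ty, tz, wx, wy, wz, jaw], ...]. A call has exactly 5 rows; each row is the pose to reach, as a shift and turn from the pose commanded when the call began, along the tool's axes at that moment; what a row does not reach only later rows make up. The controller multiplies each number of a shift by 0.3 m and each number of a turn by 45 degrees. A row lasts 1/10 s, in which the tool goes at most 50 mm and 8.59 degrees, less where a joint would pass 70% of its speed; a pose out of reach is approached as far as the arm can. A call with a number of a shift or a turn outside -1 to 1 is refused whole. A call with a gripper value outside its range is refused whole. The fingers move at their own pace and stop on an object; "grip_force" is the grip in N (left out, the last holds). Time passes only in rows, so rows that repeat a pose let the fingers close, or fill a call up. It gives the time, the measured TCP pose, the force, the opening and the grip force at its end, in the units of the state.
- status.get_state(): the state, without advancing time (a new reading comes with each control period).
- cams.grab_frame(name): name is "scene" or "top" or "wrist"; returns the picture (384x512x3 uint8, blue, green, red); there is no depth.
- cams.camera_info(name): a dict with "K" (3x3 intrinsics, pixels), "k1" (the pictures are not rectified: a ray, as slopes to the right and down, at radius r is drawn at 1 + k1 r^2 times it, then the intrinsics apply), "R" (3x3) and "t" (3): a world point X has camera coordinates R X + t; the wrist camera has in their place "tool_from_camera" (4x4, takes a point from camera to tool coordinates, whose origin is the TCP and whose axes are the flange's). Camera axes: x right, y down, z forward; pixel columns grow to the right and rows downward; lengths in m; the calibration is good to about 2 mm. A picture is of the moment at which its call begins: read the wrist's pose just before it. camera_info takes no time and is no camera call.
- order.hand_in(): hands the job in; it is judged then, once.
The state is a dict: "clock": time; "q": joint angles; "dq": joint speeds; "joint_torque": joint torques, N m; "position": TCP position; "orientation": TCP orientation; "ft_force": force on the tool from outside, world axes, zero at the start; "ft_torque": the same for the moment, N m; "grip_width": opening from 0.0 (shut) to 1.0 (fully open); "gripper_force": force on a finger pad.
Only numpy, scipy, OpenCV 4.12 (cv2) and the standard library are available. Lean on these libraries where they do the work, as an engineer would, in place of code of your own. Each camera call takes 0.05 s, during which the arm holds its last target. There are 200 camera calls.

### The job

Put the black battery pack on its charging cradle: with its rear end held up, hook its orange front lip under the cradle's steel rail, then rock the rear end down until the orange sprung latch clicks over its foot and it lies flat and locked. Leave the bottle, the cup and the tyre lever standing and lying where they are, and let go of everything.

Things in the scene. Friction and masses are not known exactly. Their poses are not given: they have to be found in the camera images.
- pack_center (a point): Battery pack, loose, about 0.4 kg: black box 120 x 56 x 40 mm (x, y, z) lying on its underside on the worktop, an orange lip in front and an orange foot behind. This point is the box's centre, 20 mm above its underside. +x points to its front, z up. Top: green charge marks towards the front, black ribs towards the rear. Grip it across its 56 mm width.
- pack_lip (a point): End of the orange lip that sticks out 16 mm from the pack's front face (40 mm wide, 8 mm thick, its underside 8 mm and its top 16 mm above the pack's underside): 76 mm ahead (+x) of the pack's centre, 12 mm above the pack's underside; axes as the pack's.
- pack_foot (a point): End of the orange foot that sticks out 8 mm from the pack's rear face (26 mm wide, 10 mm high from the underside up): 68 mm behind (-x) the pack's centre, at the height of the underside; axes as the pack's.
- cradle_floor (a point): Charging cradle, fixed: grey plate 8 mm thick, x -115 to +85, y +-50 mm of this point, which is on the plate's top, where the middle of the pack's underside comes when home (play +2.5/-6 mm in x, 3.5 mm in y). +x points to the rail, z up. Black side guides 11 mm high stand at x = 22 to 56 mm, inner faces at y = +-31.5 mm; from x = -60 to 20 mm nothing stands beside the pack.
- rail_mid (a point): Middle of the cradle's steel hook rail: bar of 10 mm diameter along y, 67.5 mm ahead (+x) of the floor point, its axis 23 mm and underside 18 mm above the floor, between two cheeks 33 mm high (x = 61.5 to 77.5 mm, inner faces y = +-24 mm). The lip goes under it with the pack's rear up by about 20 degrees and the pack's front lower edge just above the floor.
- latch_nose (a point): Tip of the orange latch, 28 mm wide, at the cradle's rear: 62 mm behind (-x) the floor point and 14 mm above the floor; moves with the latch. Above it a sloped face leads back to x = -74 mm at 35 mm above the floor (latch top 37 mm); behind x = -63 mm its flat underside is 12 mm above the floor. Housing walls 25 mm high at the sides, x = -76 to -112 mm.
- latch (a joint): Sprung latch: slides back along the cradle's -x; 0 m = fully forward (locked or empty), 0.013 at most; spring 3.5 N at 0 plus 250 N/m. The pack, hooked and let go, rests with its foot on the slope, about 25 to 30 mm up. Pressed down with 5 to 20 N on top near the rear end, the foot drives the latch back 6 to 8 mm, and it snaps forward over the foot when that reaches the floor.
- oil_bottle: Bystander: upright black oil bottle, 53 mm diameter, 150 mm high; origin at the centre of its underside, z up.
- cup_small: Bystander: upright white empty cup, 66 mm diameter, 75 mm high; origin at the centre of its underside, z up.
- tyre_lever: Bystander: flat tyre lever, orange and pale grey, 130 x 38 x 7 mm, lying along its x; origin at the centre of its underside.

How it is judged:
By the outcome, as a careful person would: the job done as asked, in the order asked, and still so for the second after the job is handed in, with the robot touching nothing.
It also fails if it takes over 48 s, if anything falls off the work surface, if the arm or the gripper's body presses on something with over 40 N, if the wrist force passes 120 N, or if a joint passes its speed limit or range.

## Working session

There is one attempt and no reset: what is moved stays moved. The work goes in short steps, Python scripts to look and compute and a tool call to move; the robot and the scene stay as the last step left them, time stands still between calls to the robot, and variables do not carry over. Pictures are saved under pics/ and viewed, at most 10 in all, crops included, and the job is handed in when it is done.

Besides the shell and the picture viewer there is one more tool, called after "Emit:" as name([rows], argument=value, ...), one row to a line, values as JSON. servo_tool: Moves the arm, as the interface text tells. Its arguments: {"type":"object","properties":{"steps":{"type":"array","items":{"type":"array","items":{"type":"number"}}},"grip_force":{"type":"number"}},"required":["steps"]}

```bash
ls; mkdir -p pics; python3 - <<'E'
from cell import status,cams,order,env
import cv2,numpy as np
print(status.get_state())
for n in("scene","top","wrist"):
    print(n,cams.camera_info(n))
ims=[cams.grab_frame(n) for n in("scene","top")]
cv2.imwrite('pics/a.png',ims[0]);cv2.imwrite('pics/b.png',ims[1])
E
```

```text
pics
{'clock': 0.0, 'q': array([ 1.30151093,  0.61593763, -0.0126256 ,  1.42489309,  0.00810283,
        1.10336959, -0.04038658]), 'dq': array([-0.00117976,  0.00213623, -0.00010253,  0.00026982,  0.00035189,
       -0.0001713 ,  0.00177799]), 'joint_torque': array([-1.00225604e-04, -4.58933938e+01,  2.09158687e-01, -1.65743959e+01,
       -6.09678752e-02,  2.05752812e-02,  2.31268386e-04]), 'position': array([ 0.15614349, -0.63037951,  0.30157084]), 'orientation': array([-3.13903537e+00,  3.35692873e-05,  2.42874157e-01]), 'ft_force': array([-0.83251511,  1.27197804, -0.19726332]), 'ft_torque': array([ 0.00613565, -0.01250041,  0.01618994]), 'gripper_force': 0.0, 'grip_width': 1.0028795698648507}
scene {'K': array([[397.40712527,   0.        , 256.59053789],
       [  0.        , 397.40712527, 196.71149181],
       [  0.        ,   0.        ,   1.        ]]), 'k1': -0.07913339850309532, 'R': array([[-0.80538489, -0.59238772,  0.02078396],
       [-0.2577118 ,  0.31836703, -0.9122648 ],
       [ 0.53379753, -0.74008056, -0.4090733 ]]), 't': array([0.4489638 , 0.18790606, 0.77769225
[... 289 characters left out ...]
76052445e-04, -5.93096046e-02],
       [ 5.92914586e-02,  1.32828319e-02, -9.98152338e-01]]), 't': array([0.03467518, 0.53609831, 1.09936934])}
wrist {'K': array([[326.6264799 ,   0.        , 258.20359878],
       [  0.        , 326.6264799 , 191.65181659],
       [  0.        ,   0.        ,   1.        ]]), 'k1': -0.07200530965838282, 'tool_from_camera': array([[ 3.83271504e-04, -9.63878536e-01, -2.66341924e-01,
         7.28734915e-02],
       [ 9.99999926e-01,  3.75770115e-04,  7.91265853e-05,
         5.11630154e-04],
       [ 2.38149183e-05, -2.66341935e-01,  9.63878609e-01,
        -8.31953419e-02],
       [ 0.00000000e+00,  0.00000000e+00,  0.00000000e+00,
         1.00000000e+00]])}
```

View pics/a.png

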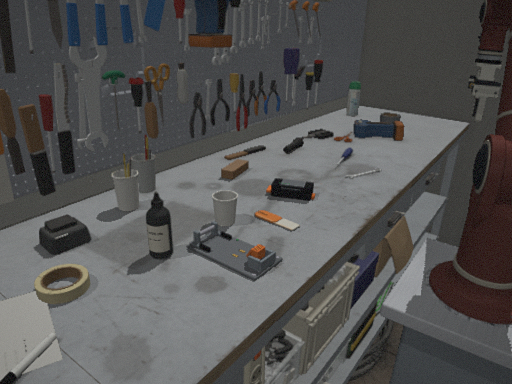

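View pics/b.png

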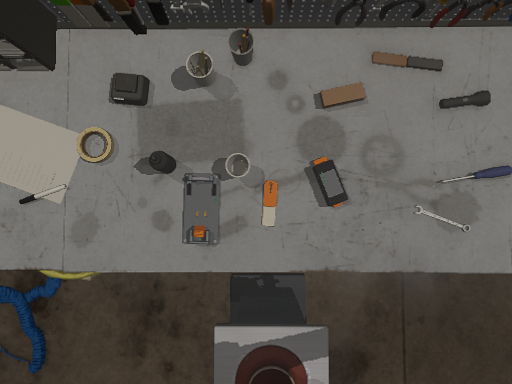

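Top view: pack at about (329,182), cradle at (201,209) with its latch at (199,232) and rail at the far end, cup (237,165), bottle (162,162), lever (270,203). I'll crop for detail.

```bash
cat > h.py <<'E'
from cell import status,cams,order,env
import cv2,numpy as np
from scipy.spatial.transform import Rotation as Ro
def tool():
    s=status.get_state();T=np.eye(4);T[:3,:3]=Ro.from_euler('xyz',s['orientation']).as_matrix();T[:3,3]=s['position'];return T
def cam(n,T=None):
    c=cams.camera_info(n)
    if n=='wrist':
        W=T@c['tool_from_camera'];R=W[:3,:3].T;t=-R@W[:3,3]
    else:R,t=c['R'],c['t']
    return c['K'],c['k1'],R,t
def proj(X,n,T=None):
    K,k,R,t=cam(n,T);c=np.atleast_2d(X)@R.T+t;p=c[:,:2]/c[:,2:];p=p*(1+k*(p**2).sum(1,keepdims=True))
    return p@np.diag([K[0,0],K[1,1]])+K[:2,2]
def back(uv,z,n,T=None):
    K,k,R,t=cam(n,T);uv=np.atleast_2d(np.float64(uv));d=(uv-K[:2,2])/K[0,0];p=d.copy()
    for _ in range(20):p=d/(1+k*(p**2).sum(1,keepdims=True))
    r=np.c_[p,np.ones(len(p))]@R;o=-R.T@t
    return o+r*((z-o[2])/r[:,2])[:,None]
E
python3 - <<'E'
import cv2,numpy as np
i=cv2.imread('pics/b.png')
c=np.hstack([cv2.resize(i[140:220,295:365],None,fx=5.5,fy=5.5,interpolation=2),cv2.resize(i[168:248,168:238],None,fx=5.5,fy=5.5,interpolation=2)])
cv2.imwrite('pics/c.png',c);print(c.shape)
E
```

```text
(440, 770, 3)
```

View pics/c.png

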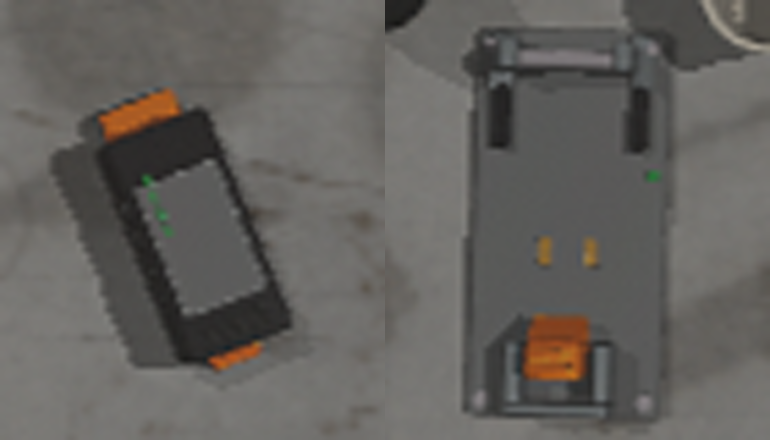

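Front lip (100–180,90–135 in the crop) points away from the robot. The pack's top corners and the cradle's plate corners are visible.

```bash
python3 - <<'E'
from h import *
np.set_printoptions(precision=4,suppress=True)
a=np.array([[100,150],[210,108],[290,325],[183,362]])/5.5+[295,140]
P=back(a-.5,.04,'top');print(P,P.mean(0))
print('len',np.linalg.norm(P[0]-P[3]),np.linalg.norm(P[1]-P[2]),'w',np.linalg.norm(P[0]-P[1]),np.linalg.norm(P[3]-P[2]))
d=(P[0]+P[1]-P[2]-P[3]);print('yaw',np.degrees(np.arctan2(d[1],d[0])))
b=np.array([[475,30],[668,35],[660,415],[465,412]])/5.5-[70,0]+[168,168]
C=back(b-.5,.008,'top');print(C,C.mean(0));print(np.linalg.norm(C[0]-C[3]),np.linalg.norm(C[0]-C[1]))
d=(C[0]+C[1]-C[2]-C[3]);y=np.arctan2(d[1],d[0]);print('yaw',np.degrees(y))
print('floor',C.mean(0)+.015*np.array([np.cos(y),np.sin(y),0]))
r=back(np.array([[568-385,57]])/5.5+[168,168]-.5,.036,'top');print('rail',r)
for n,u,z in(('cup',(237,165),.07),('bot',(162,162),.1),('lev',(270,203),.007)):print(n,back(u,z,'top'))
E
```

```text
[[ 0.5923 -0.1162  0.04  ]
 [ 0.6134 -0.1714  0.04  ]
 [ 0.5046 -0.2102  0.04  ]
 [ 0.4861 -0.1568  0.04  ]] [ 0.5491 -0.1637  0.04  ]
len 0.11368156896122025 0.11552179380526444 w 0.05911187693825819 0.05644880640794449
yaw 20.245900581995354
[[0.578  0.2463 0.008 ]
 [0.5755 0.1462 0.008 ]
 [0.3801 0.1488 0.008 ]
 [0.3815 0.2488 0.008 ]] [0.4788 0.1975 0.008 ]
0.19660243203261135 0.10012877032860522
yaw -0.7502006551404569
floor [0.4938 0.1973 0.008 ]
rail [[0.5617 0.1935 0.036 ]]
cup [[0.5936 0.0908 0.07  ]]
bot [[0.5979 0.2855 0.1   ]]
lev [[0.4928 0.0009 0.007 ]]
```

```bash
cat >> h.py <<'E'
def Rdown(yaw,pitch=0): # pitch>0: front down (rear up); degrees
    return (Ro.from_euler('z',yaw,degrees=True)*Ro.from_euler('y',pitch,degrees=True)*Ro.from_euler('x',180,degrees=True)).as_matrix()
def go(p,yaw,pitch=0):
    T=tool();s=T[:3,:3].T@(np.array(p)-T[:3,3])/.3
    w=Ro.from_matrix(T[:3,:3].T@Rdown(yaw,pitch)).as_rotvec()/np.radians(45)
    print('cmd',np.round(s,3),np.round(w,3),'mm',np.round(np.linalg.norm(s)*300,1),'deg',np.round(np.linalg.norm(w)*45,1))
E
python3 - <<'E'
from h import *
go([.535,-.169,.25],20.2)
E
```

```text
cmd [ 1.596 -1.189  0.175] [-0.003 -0.    -0.14 ] mm 599.3 deg 6.3
```

Emit:
servo_tool([
  [0.07, -0.05, 0.01, 0, 0, 0, 0],
  [0.2, -0.15, 0.02, 0, 0, 0, 0],
  [0.33, -0.25, 0.03, 0, 0, 0, 0],
  [0.46, -0.35, 0.05, 0, 0, 0, 0],
  [0.59, -0.44, 0.07, 0, 0, 0, 0],
])

```text
clock: 0.6
position: [0.2972, -0.4582, 0.2814]
orientation: [-3.141, -0.0, 0.243]
ft_force: [0.8, 0.2, -1.1]
grip_width: 0.999
gripper_force: 0.0
```

Emit:
servo_tool([
  [0.13, -0.1, 0.01, 0, 0, 0, 0],
  [0.26, -0.2, 0.02, 0, 0, 0, 0],
  [0.39, -0.29, 0.04, 0, 0, 0, 0],
  [0.52, -0.39, 0.06, 0, 0, 0, 0],
  [0.64, -0.48, 0.07, 0, 0, 0, 0],
])

```text
clock: 1.1
position: [0.449, -0.2719, 0.26]
orientation: [-3.14, 0.001, 0.244]
ft_force: [0.4, -0.3, 0.5]
grip_width: 1.001
gripper_force: 0.0
```

Emit:
servo_tool([
  [0.12, -0.09, 0.01, 0, 0, -0.03, 0],
  [0.22, -0.17, 0.02, 0, 0, -0.07, 0],
  [0.3, -0.22, 0.03, 0, 0, -0.11, 0],
  [0.36, -0.26, 0.04, 0, 0, -0.14, 0],
  [0.36, -0.26, 0.04, 0, 0, -0.14, 0],
])

```text
clock: 1.6
position: [0.5358, -0.1687, 0.2479]
orientation: [-3.139, -0.001, 0.36]
ft_force: [0.6, 0.4, -0.0]
grip_width: 0.997
gripper_force: 0.0
```

```bash
python3 - <<'E'
from h import *
s=status.get_state();print(s['clock'],s['position'],s['orientation'],s['q'],s['ft_force'])
T=tool();np.save('T1.npy',T);i=cams.grab_frame('wrist');cv2.imwrite('pics/d.png',i)
E
```

```text
1.6 [ 0.53582782 -0.16869255  0.24793453] [-3.13883701e+00 -1.03848401e-03  3.59509461e-01] [ 0.32333574  0.53935857 -0.08601553  1.7518473   0.05479313  0.85348682
 -0.99787254] [ 0.6251274   0.41719269 -0.04701373]
```

View pics/d.png

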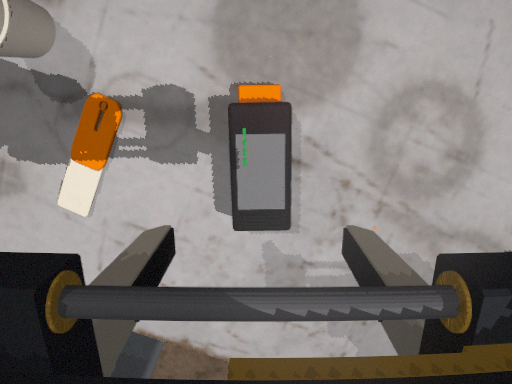

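Wrist view: the pack is nearly aligned with the tool. Top corners at about (229,103), (291,103), (291,229), (232,229).

```bash
python3 - <<'E'
from h import *
T=np.load('T1.npy')
P=back([[229,103],[291,103],[291,229],[232,229]],.04,'wrist',T);print(P.round(4),P.mean(0))
d=(P[0]+P[1]-P[2]-P[3]);y=np.degrees(np.arctan2(d[1],d[0]));print('yaw',y,np.linalg.norm(d)/2,np.linalg.norm(P[0]-P[1]))
u=np.array([np.cos(np.radians(y)),np.sin(np.radians(y)),0])
g=P.mean(0)-.012*u; print(g)
go([g[0],g[1],.025+.065],y)
E
```

```text
[[ 0.5944 -0.1195  0.04  ]
 [ 0.6133 -0.1697  0.04  ]
 [ 0.5052 -0.2135  0.04  ]
 [ 0.4853 -0.1608  0.04  ]] [ 0.54956992 -0.1658689   0.04      ]
yaw 21.40616668968706 0.11660991161028376 0.05364606202086334
[ 0.53839772 -0.17024863  0.04      ]
cmd [0.014 0.002 0.527] [-0.002  0.001 -0.023] mm 158.2 deg 1.0
```

Emit:
servo_tool([
  [0.01, 0, 0.1, 0, 0, -0.02, 0],
  [0.014, 0.002, 0.24, 0, 0, -0.02, 0],
  [0.014, 0.002, 0.38, 0, 0, -0.02, 0],
  [0.014, 0.002, 0.48, 0, 0, -0.02, 0],
  [0.014, 0.002, 0.527, 0, 0, -0.02, 0],
])

```text
clock: 2.15
position: [0.5355, -0.1736, 0.0881]
orientation: [-3.14, 0.006, 0.365]
ft_force: [0.4, -0.5, 0.5]
grip_width: 0.997
gripper_force: 0.0
```

Emit:
servo_tool([
  [0, 0, 0, 0, 0, 0, 60],
  [0, 0, 0, 0, 0, 0, 120],
  [0, 0, 0, 0, 0, 0, 160],
  [0, 0, 0, 0, 0, 0, 255],
  [0, 0, 0, 0, 0, 0, 255],
], grip_force=30)

```text
clock: 2.65
position: [0.5387, -0.1714, 0.0918]
orientation: [3.141, -0.001, 0.369]
ft_force: [-1.3, 2.7, 1.4]
grip_width: 0.621
gripper_force: 1.1
```

Emit:
servo_tool([
  [0, 0, 0, 0, 0, 0, 255],
  [0, 0, 0, 0, 0, 0, 255],
  [0, 0, 0, 0, 0, 0, 255],
  [0, 0, 0, 0, 0, 0, 255],
  [0, 0, 0, 0, 0, 0, 255],
])

```text
clock: 3.15
position: [0.5386, -0.1711, 0.0917]
orientation: [-3.141, -0.001, 0.369]
ft_force: [-1.4, 1.9, 6.1]
grip_width: 0.598
gripper_force: 30.0
```

Emit:
servo_tool([
  [0, 0, -0.08, 0, 0, 0, 255],
  [0, 0, -0.2, 0, 0, 0, 255],
  [0, 0, -0.33, 0, 0, 0, 255],
  [0, 0, -0.46, 0, 0, 0, 255],
  [0, 0, -0.54, 0, 0, 0, 255],
])

```text
clock: 3.65
position: [0.5386, -0.172, 0.2552]
orientation: [3.14, -0.002, 0.368]
ft_force: [-0.0, -0.8, -3.0]
grip_width: 0.599
gripper_force: 29.9
```

```bash
python3 - <<'E'
from h import *
s=status.get_state();print(s['clock'],s['position'],s['grip_width'],s['ft_force'],s['ft_torque'])
go([.45,.197,.25],-.75)
E
```

```text
3.65 [ 0.53860486 -0.17202791  0.25516345] 0.5988185390430574 [-0.00787595 -0.79098629 -3.04630524] [-0.01300448 -0.04901683 -0.00012078]
cmd [ 0.167 -1.254  0.015] [ 0.002 -0.003  0.486] mm 379.6 deg 21.8
```

Emit:
servo_tool([
  [0.01, -0.07, 0, 0, 0, 0.03, 255],
  [0.03, -0.2, 0, 0, 0, 0.09, 255],
  [0.045, -0.35, 0, 0, 0, 0.16, 255],
  [0.06, -0.5, 0, 0, 0, 0.22, 255],
  [0.085, -0.65, 0, 0, 0, 0.28, 255],
])

```text
clock: 4.15
position: [0.4903, 0.0204, 0.2521]
orientation: [3.141, 0.002, 0.146]
ft_force: [0.8, 0.6, -3.6]
grip_width: 0.604
gripper_force: 29.9
```

```bash
python3 - <<'E'
from h import *
s=status.get_state();print(s['clock'],s['position'],s['grip_width'],s['ft_force'],s['ft_torque'])
go([.45,.197,.25],-.75)
E
```

```text
4.15 [0.49025704 0.02042132 0.25212109] 0.6041103750781885 [ 0.81074823  0.59615583 -3.60333907] [ 0.00419495 -0.05773548  0.04198332]
cmd [-0.047 -0.602  0.007] [0.    0.003 0.202] mm 181.1 deg 9.1
```

Emit:
servo_tool([
  [-0.01, -0.14, 0, 0, 0, 0.05, 255],
  [-0.02, -0.3, 0, 0, 0, 0.12, 255],
  [-0.03, -0.44, 0, 0, 0, 0.18, 255],
  [-0.04, -0.54, 0, 0, 0, 0.2, 255],
  [-0.047, -0.6, 0, 0, 0, 0.2, 255],
])

```text
clock: 4.65
position: [0.4495, 0.1985, 0.2522]
orientation: [-3.141, 0.002, -0.004]
ft_force: [0.4, 0.2, -2.2]
grip_width: 0.599
gripper_force: 29.9
```

Emit:
servo_tool([
  [0, 0, 0, 0, 0, 0, 255],
  [0, 0, 0, 0, 0, 0, 255],
  [0, 0, 0, 0, 0, 0, 255],
  [0, 0, 0, 0, 0, 0, 255],
  [0, 0, 0, 0, 0, 0, 255],
])

```text
clock: 5.15
position: [0.4516, 0.1941, 0.2527]
orientation: [3.141, -0.0, -0.011]
ft_force: [0.6, -0.5, -3.8]
grip_width: 0.598
gripper_force: 29.9
```

```bash
python3 - <<'E'
from h import *
s=status.get_state();print(s['clock'],s['position'],s['orientation'],s['q'])
T=tool();np.save('T2.npy',T);i=cams.grab_frame('wrist');cv2.imwrite('pics/e0.png',i)
cv2.imwrite('pics/e.png',cv2.resize(i[:270,100:430],None,fx=2.2,fy=2.2,interpolation=2))
E
```

```text
5.15 [0.45162845 0.19414371 0.2526726 ] [ 3.14120749e+00 -2.92025379e-05 -1.07176031e-02] [-0.44636336  0.43547047 -0.00602152  1.93628109  0.00416273  0.76999809
 -2.03632573]
```

View pics/e.png

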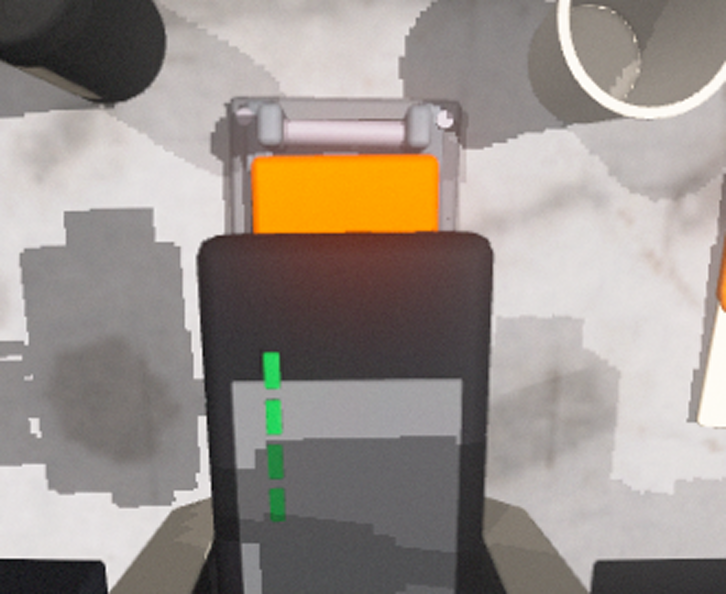

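The rail (285–407, ~132), plate front corners (232,98)/(460,103), and the lip end (253–438,156) are all visible, with the pack held straight.

```bash
python3 - <<'E'
from h import *
np.set_printoptions(precision=4,suppress=True)
T=np.load('T2.npy')
f=lambda a,z:back(np.array(a)/2.2+[100,0]-.3,z,'wrist',T)
ti=lambda P:(P-T[:3,3])@T[:3,:3]
r=f([[285,131],[407,133]],.031);c=f([[232,98],[460,103]],.008)
zu=T[2,3]-.0917
l=f([[253,156],[438,156]],zu+.016);b=f([[205,238],[492,238]],zu+.04)
for n,P in(('rail',r),('plate',c),('lip',l),('box',b)):
    d=P[1]-P[0];print(n,'world',P.mean(0),'tool',ti(P).mean(0),'w',np.linalg.norm(d),'normal yaw',np.degrees(np.arctan2(d[0],-d[1])))
E
```

```text
rail world [0.561  0.1932 0.031 ] tool [ 0.1094 -0.0004  0.2217] w 0.048866566710153346 normal yaw -1.4994154690063803
plate world [0.5768 0.1931 0.008 ] tool [ 0.1252 -0.0004  0.2447] w 0.09752372406477804 normal yaw -1.7968230086814403
lip world [0.5388 0.1931 0.177 ] tool [0.0872 0.0001 0.0757] w 0.03889917230259463 normal yaw -0.6037993258226331
box world [0.5224 0.1927 0.201 ] tool [0.0708 0.0007 0.0517] w 0.052576771234120946 normal yaw -0.5930788858919527
```

```bash
cat >> h.py <<'E'
YC=-1.2;F=np.array([.4935,.195,.008])
def pack(ox,oz,th,tx=-11.7,tz=91.7): # TCP for pack underside centre at (ox,oz) mm in cradle frame
    t=np.radians(th);c,s=np.cos(t),np.sin(t)
    v=np.array([ox+tx*c+tz*s,0,oz-tx*s+tz*c])/1000
    return F+Ro.from_euler('z',YC,degrees=True).apply(v)
E
python3 - <<'E'
from h import *
print(pack(-28,60,20),pack(-25,23,20),pack(-5,22,20))
go(pack(-28,60,20),YC,20)
T=np.load('T2.npy')
for z in(0,.05,.1):print(z,back(np.array([[110,103],[165,50]])/2.2+[100,0],z,'wrist',T))
E
```

```text
[0.48587052 0.19515981 0.15817145] [0.48886986 0.19509699 0.12117145] [0.50886547 0.19467814 0.12017145]
cmd [ 0.114 -0.004  0.315] [ 0.003 -0.445  0.013] mm 100.6 deg 20.0
0 [[0.57873149 0.2969615  0.        ]
 [0.59993266 0.27116432 0.        ]]
0.05 [[0.5706802  0.28143352 0.05      ]
 [0.5887252  0.2594767  0.05      ]]
0.1 [[0.56262891 0.26590555 0.1       ]
 [0.57751775 0.24778909 0.1       ]]
```

Emit:
servo_tool([
  [0.02, 0, 0.05, 0, -0.07, 0, 255],
  [0.04, 0, 0.12, 0, -0.17, 0.01, 255],
  [0.07, 0, 0.2, 0, -0.28, 0.01, 255],
  [0.1, 0, 0.27, 0, -0.38, 0.01, 255],
  [0.114, -0.004, 0.315, 0, -0.445, 0.013, 255],
])

```text
clock: 5.7
position: [0.4871, 0.195, 0.1563]
orientation: [3.139, 0.351, -0.022]
ft_force: [0.3, -0.4, -2.9]
grip_width: 0.601
gripper_force: 29.9
```

Emit:
servo_tool([
  [0, 0, 0, 0, 0, 0, 255],
  [0, 0, 0, 0, 0, 0, 255],
  [0, 0, 0, 0, 0, 0, 255],
  [0, 0, 0, 0, 0, 0, 255],
  [0, 0, 0, 0, 0, 0, 255],
])

```text
clock: 6.2
position: [0.4854, 0.1965, 0.1593]
orientation: [3.14, 0.348, -0.018]
ft_force: [-0.3, 0.3, -3.3]
grip_width: 0.6
gripper_force: 29.9
```

```bash
python3 - <<'E'
from h import *
s=status.get_state();print(s['clock'],s['position'],np.degrees(s['orientation']))
go(pack(-28,60,20),YC,20)
go(pack(-25,24,20),YC,20)
E
```

```text
6.2 [0.48538609 0.19653502 0.15927879] [179.93570552  19.91494013  -1.04458917]
cmd [0.003 0.005 0.003] [ 0.003 -0.002  0.003] mm 1.8 deg 0.2
cmd [0.053 0.004 0.112] [ 0.003 -0.002  0.003] mm 37.3 deg 0.2
```

Emit:
servo_tool([
  [0.01, 0.002, 0.02, 0, 0, 0, 255],
  [0.025, 0.003, 0.05, 0, 0, 0, 255],
  [0.04, 0.004, 0.08, 0, 0, 0, 255],
  [0.053, 0.004, 0.112, 0, 0, 0, 255],
  [0.053, 0.004, 0.112, 0, 0, 0, 255],
])

```text
clock: 6.7
position: [0.4885, 0.1947, 0.1194]
orientation: [3.139, 0.352, -0.02]
ft_force: [1.1, 0.7, -2.2]
grip_width: 0.602
gripper_force: 30.0
```

Emit:
servo_tool([
  [0, 0, 0, 0, 0, 0, 255],
  [0, 0, 0, 0, 0, 0, 255],
  [0, 0, 0, 0, 0, 0, 255],
  [0, 0, 0, 0, 0, 0, 255],
  [0, 0, 0, 0, 0, 0, 255],
])

```text
clock: 7.2
position: [0.4889, 0.1949, 0.1214]
orientation: [3.14, 0.349, -0.019]
ft_force: [0.8, -0.2, -3.5]
grip_width: 0.601
gripper_force: 30.0
```

```bash
python3 - <<'E'
from h import *
s=status.get_state();print(s['clock'],s['position'],np.degrees(s['orientation']),s['ft_force'])
go(pack(-25,24,20),YC,20)
go(pack(-5,22,20),YC,20)
T=tool();np.save('T3.npy',T);i=cams.grab_frame('wrist');j=cams.grab_frame('scene')
cv2.imwrite('pics/f.png',np.hstack([cv2.resize(i[:250,110:420],(496,400),interpolation=2),cv2.resize(j[190:290,180:290],(300,273),interpolation=2).__class__(0) if 0 else cv2.copyMakeBorder(cv2.resize(j[190:290,180:280],(300,300),interpolation=2),0,100,0,0,0)]))
E
```

```text
7.2 [0.48893829 0.19492609 0.12141942] [179.90448948  20.00232333  -1.09223896] [ 0.83012471 -0.16141151 -3.51843137]
cmd [-0.001 -0.001 -0.002] [0.003 0.    0.002] mm 0.8 deg 0.2
cmd [ 0.064 -0.    -0.019] [0.003 0.    0.002] mm 20.0 deg 0.2
```

View pics/f.png

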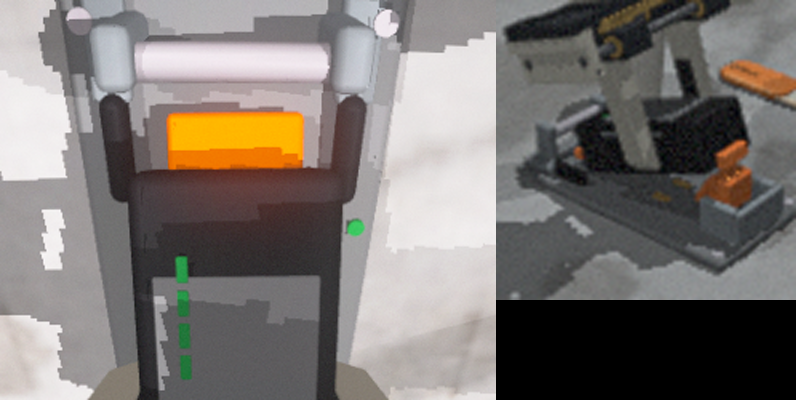

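The lip (167–302, centre 234) is centred on the rail (136–329, centre 232), low and just behind it. Sliding it forward.

Emit:
servo_tool([
  [0.012, 0, -0.004, 0, 0, 0, 255],
  [0.026, 0, -0.008, 0, 0, 0, 255],
  [0.04, 0, -0.012, 0, 0, 0, 255],
  [0.053, 0, -0.016, 0, 0, 0, 255],
  [0.064, 0, -0.019, 0, 0, 0, 255],
])

```text
clock: 7.8
position: [0.5077, 0.1946, 0.1199]
orientation: [3.139, 0.354, -0.02]
ft_force: [-5.9, 0.3, -0.2]
grip_width: 0.602
gripper_force: 29.9
```

Emit:
servo_tool([
  [0, 0, 0, 0, 0, 0, 255],
  [0, 0, 0, 0, 0, 0, 255],
  [0, 0, 0, 0, 0, 0, 255],
  [0, 0, 0, 0, 0, 0, 255],
  [0, 0, 0, 0, 0, 0, 255],
])

```text
clock: 8.3
position: [0.5076, 0.1945, 0.1199]
orientation: [3.139, 0.353, -0.019]
ft_force: [-5.4, -0.2, -1.5]
grip_width: 0.598
gripper_force: 29.9
```

```bash
python3 - <<'E'
from h import *
s=status.get_state();print(s['clock'],s['position'],np.degrees(s['orientation']),s['ft_force'],s['ft_torque'])
go(pack(-5,22,20),YC,20)
th=13;go(pack(-3.5,60*np.sin(np.radians(th))+1,th),YC,th)
T=tool();np.save('T4.npy',T);i=cams.grab_frame('wrist');j=cams.grab_frame('scene')
cv2.imwrite('pics/g.png',np.hstack([cv2.resize(i[:250,110:420],(496,400),interpolation=2),cv2.copyMakeBorder(cv2.resize(j[190:290,180:280],(300,300),interpolation=2),0,100,0,0,0)]))
E
```

```text
8.3 [0.50762916 0.19453689 0.11987013] [179.86565999  20.20203973  -1.0901498 ] [-5.37206461 -0.23606369 -1.54946976] [-0.03081669  0.65163853 -0.13972144]
cmd [ 0.004 -0.001 -0.002] [0.004 0.004 0.002] mm 1.3 deg 0.3
cmd [-0.02  -0.001  0.027] [0.004 0.16  0.003] mm 10.0 deg 7.2
```

View pics/g.png

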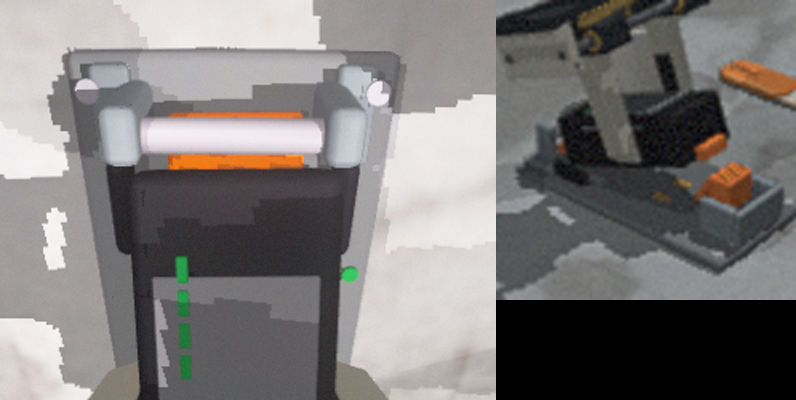

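The lip is hooked: orange shows on both sides of the rail, and the foot is above the latch. There's a slight 5 N contact, so I'll back off about 1 mm while lowering the rear to about 14°.

```bash
python3 - <<'E'
from h import *
th=14;go(pack(-6.5,60*np.sin(np.radians(th))+1,th),YC,th)
E
```

```text
cmd [-0.025 -0.001  0.025] [0.004 0.138 0.002] mm 10.8 deg 6.2
```

Emit:
servo_tool([
  [-0.006, 0, 0.003, 0, 0.02, 0, 255],
  [-0.011, 0, 0.009, 0, 0.05, 0, 255],
  [-0.016, 0, 0.015, 0, 0.085, 0, 255],
  [-0.022, 0, 0.021, 0, 0.115, 0, 255],
  [-0.027, 0, 0.025, 0, 0.138, 0, 255],
])

```text
clock: 8.9
position: [0.499, 0.1947, 0.1156]
orientation: [3.14, 0.239, -0.019]
ft_force: [-2.3, -0.2, -3.3]
grip_width: 0.601
gripper_force: 29.9
```

Emit:
servo_tool([
  [0, 0, 0, 0, 0, 0, 255],
  [0, 0, 0, 0, 0, 0, 255],
  [0, 0, 0, 0, 0, 0, 255],
  [0, 0, 0, 0, 0, 0, 255],
  [0, 0, 0, 0, 0, 0, 255],
])

```text
clock: 9.4
position: [0.4991, 0.1949, 0.1158]
orientation: [3.14, 0.24, -0.019]
ft_force: [-1.4, 1.0, -2.1]
grip_width: 0.603
gripper_force: 30.0
```

```bash
python3 - <<'E'
from h import *
s=status.get_state();print(s['clock'],s['position'],np.degrees(s['orientation']),s['ft_force'],s['ft_torque'])
th=14;go(pack(-6.5,60*np.sin(np.radians(th))+1,th),YC,th)
th=12;go(pack(-4,60*np.sin(np.radians(th))+1,th),YC,th)
E
```

```text
9.4 [0.49911901 0.19486031 0.11578542] [179.92420355  13.7678592   -1.08136434] [-1.44202849  0.97328024 -2.07402764] [0.10826371 0.02948453 0.01406399]
cmd [-0.004 -0.     0.003] [ 0.002 -0.005  0.003] mm 1.4 deg 0.3
cmd [-0.005 -0.     0.009] [0.002 0.039 0.003] mm 3.0 deg 1.8
```

Emit:
servo_tool([
  [0, 0, 0, 0, 0, 0, 95],
  [0, 0, 0, 0, 0, 0, 90],
  [0, 0, 0, 0, 0, 0, 80],
  [0, 0, 0, 0, 0, 0, 50],
  [0, 0, 0, 0, 0, 0, 30],
], grip_force=10)

```text
clock: 9.9
position: [0.4989, 0.1947, 0.1158]
orientation: [3.14, 0.24, -0.019]
ft_force: [-0.2, -0.5, -0.5]
grip_width: 0.812
gripper_force: 0.0
```

Emit:
servo_tool([
  [0, 0, 0, 0, 0, 0, 30],
  [0, 0, -0.03, 0, 0, 0, 30],
  [0, 0, -0.1, 0, 0, 0, 30],
  [0, 0, -0.2, 0, 0, 0, 30],
  [0, 0, -0.3, 0, 0, 0, 30],
])

```text
clock: 10.4
position: [0.5204, 0.1944, 0.2045]
orientation: [3.14, 0.241, -0.019]
ft_force: [0.1, 1.2, -0.8]
grip_width: 0.884
gripper_force: 0.0
```

```bash
python3 - <<'E'
from h import *
s=status.get_state();print(s['clock'],s['position'],np.degrees(s['orientation']),s['ft_force'],s['grip_width'])
i=cams.grab_frame('wrist');j=cams.grab_frame('scene')
cv2.imwrite('pics/i.png',np.hstack([cv2.resize(i[:300,110:420],(413,400),interpolation=2),cv2.copyMakeBorder(cv2.resize(j[180:290,180:290],(385,385),interpolation=2),0,15,0,0,0)]))
# press: fingertips over pack x=-45, 25mm above its top in rest; tool vertical
v=np.array([-50,0,85+84])/1000
p=F+Ro.from_euler('z',YC,degrees=True).apply(v);print(p);go(p,YC,0)
E
```

```text
10.4 [0.52035084 0.19437918 0.20446596] [179.88849083  13.83088558  -1.08256423] [ 0.08903007  1.21079948 -0.7766886 ] 0.8835048499265127
[0.44351097 0.19604712 0.177     ]
cmd [-0.236  0.002  0.16 ] [-0.002  0.294  0.002] mm 85.5 deg 13.2
```

View pics/i.png

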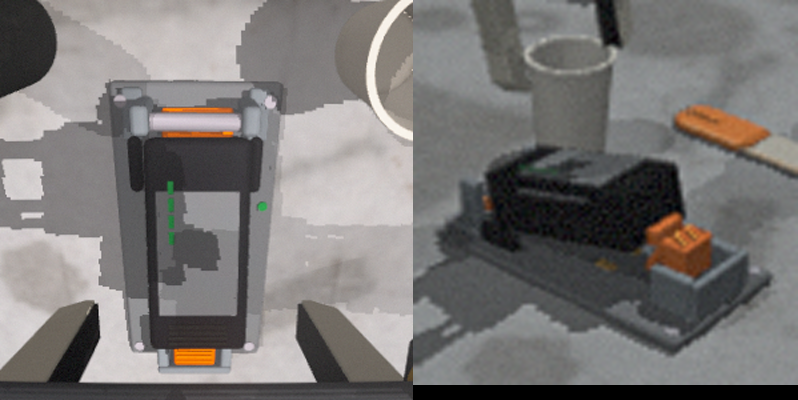

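The pack is hooked and resting with its foot on the latch slope. Moving over the rear end and closing the fingers.

Emit:
servo_tool([
  [-0.05, 0, 0, 0, 0.04, 0, 100],
  [-0.11, 0, 0.02, 0, 0.12, 0, 180],
  [-0.17, 0, 0.06, 0, 0.2, 0, 255],
  [-0.22, 0.002, 0.12, 0, 0.27, 0, 255],
  [-0.236, 0.002, 0.16, 0, 0.294, 0, 255],
])

```text
clock: 11.0
position: [0.4366, 0.1952, 0.1729]
orientation: [3.139, 0.012, -0.016]
ft_force: [-1.0, -0.2, -0.8]
grip_width: 0.499
gripper_force: 0.0
```

Emit:
servo_tool([
  [0, 0, 0, 0, 0, 0, 255],
  [0, 0, 0, 0, 0, 0, 255],
  [0, 0, 0, 0, 0, 0, 255],
  [0, 0, 0, 0, 0, 0, 255],
  [0, 0, 0, 0, 0, 0, 255],
])

```text
clock: 11.5
position: [0.4408, 0.1952, 0.1736]
orientation: [3.14, 0.009, -0.019]
ft_force: [-0.5, -0.5, 0.1]
grip_width: 0.074
gripper_force: 0.0
```

Emit:
servo_tool([
  [0, 0, 0.02, 0, 0, 0, 255],
  [0, 0, 0.04, 0, 0, 0, 255],
  [0, 0, 0.055, 0, 0, 0, 255],
  [0, 0, 0.07, 0, 0, 0, 255],
  [0, 0, 0.08, 0, 0, 0, 255],
])

```text
clock: 12.0
position: [0.4382, 0.1958, 0.1492]
orientation: [3.14, 0.014, -0.018]
ft_force: [-4.1, 1.8, 7.6]
grip_width: 0.005
gripper_force: 3.9
```

Emit:
servo_tool([
  [0.005, 0, 0.01, 0, 0, 0, 255],
  [0.01, 0, 0.02, 0, 0, 0, 255],
  [0.01, 0, 0.03, 0, 0, 0, 255],
  [0.01, 0, 0.04, 0, 0, 0, 255],
  [0.01, 0, 0.045, 0, 0, 0, 255],
])

```text
clock: 12.5
position: [0.4427, 0.195, 0.1353]
orientation: [3.139, 0.01, -0.019]
ft_force: [-1.2, 0.4, 0.1]
grip_width: 0.002
gripper_force: 0.0
```

Emit:
servo_tool([
  [0, 0, 0.005, 0, 0, 0, 255],
  [0, 0, 0.01, 0, 0, 0, 255],
  [0, 0, 0.015, 0, 0, 0, 255],
  [0, 0, 0.018, 0, 0, 0, 255],
  [0, 0, 0.018, 0, 0, 0, 255],
])

```text
clock: 13.0
position: [0.4426, 0.1951, 0.1324]
orientation: [3.14, 0.009, -0.019]
ft_force: [-3.2, -0.9, 15.8]
grip_width: 0.008
gripper_force: 8.1
```

```bash
python3 - <<'E'
from h import *
s=status.get_state();print(s['clock'],s['position'],s['ft_force'])
E
```

```text
13.0 [0.4426238  0.19511726 0.1323684 ] [-3.17651618 -0.92514823 15.82525828]
```

Solid stop at tip height 48 mm, which is the pack's top when home. Retracting to check.

Emit:
servo_tool([
  [0, 0, -0.05, 0, 0, 0, 255],
  [0, 0, -0.15, 0, 0, 0, 255],
  [0, 0, -0.28, 0, 0, 0, 255],
  [0, 0, -0.4, 0, 0, 0, 255],
  [0, 0, -0.45, 0, 0, 0, 255],
])

```text
clock: 13.5
position: [0.4451, 0.1959, 0.2688]
orientation: [-3.14, 0.004, -0.019]
ft_force: [0.8, 0.1, 0.1]
grip_width: 0.005
gripper_force: 0.0
```

Emit:
servo_tool([
  [0, 0, 0, 0, 0, 0, 100],
  [0, 0, 0, 0, 0, 0, 0],
  [0, 0, 0, 0, 0, 0, 0],
  [0, 0, 0, 0, 0, 0, 0],
  [0, 0, 0, 0, 0, 0, 0],
])

```text
clock: 14.0
position: [0.4436, 0.1952, 0.2644]
orientation: [3.139, 0.012, -0.018]
ft_force: [0.6, 0.2, -0.2]
grip_width: 0.384
gripper_force: 0.0
```

```bash
python3 - <<'E'
from h import *
s=status.get_state();print(s['clock'],s['position'],s['ft_force'])
i=cams.grab_frame('wrist');j=cams.grab_frame('scene')
cv2.imwrite('pics/j.png',np.hstack([cv2.resize(i[:300,110:420],(413,400),interpolation=2),cv2.copyMakeBorder(cv2.resize(j[180:290,140:305],(578//2*2//2+96,257),interpolation=2) if 0 else cv2.resize(j[180:290,180:290],(385,385),interpolation=2),0,15,0,0,0)]))
E
```

```text
14.0 [0.44358564 0.19523615 0.26443326] [ 0.56880748  0.18194914 -0.19989249]
```

View pics/j.png

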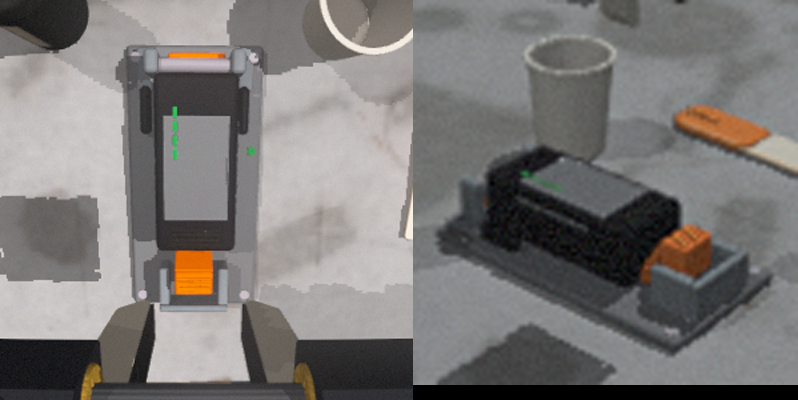

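The pack lies flat with its lip under the rail. The latch is forward against its rear face, over the foot, and the cup, lever and bottle haven't moved.

```bash
python3 -c "
from cell import order;print(order.hand_in())"
```

```text
the job is handed in; nothing more can be done
None
```

I handed the job in after about 14 s on the clock. The pack is hooked under the rail, lies flat, and the latch has sprung forward over its foot. The gripper is clear of everything, and the last pictures show the bottle, cup and tyre lever undisturbed.

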